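# Put the screwdrivers back in their rests

## Robot

A 6-joint arm with a two-finger parallel gripper is mounted at the origin on a cart in front of the work surface, level with it; the furniture and walls round the work are solid. World frame = base frame: x ahead of the robot, y to its left, z up, the work surface at z = 0. Lengths are in m, angles in rad, forces in N, time in s.
With the tool pointing down it reaches from about 0.325 to 0.925 m from the base axis. Payload 3.1 kg.
Tool frame: the origin (TCP) lies at the very end of the fingers, on their centre line; the grasp point (between the pads) lies 19 mm behind it; z points along the fingers, x is the direction in which the jaws open and shut, and the axes are right-handed (so a half turn about z gives the same grasp; the last joint's range is limited). The gripper opens to 85 mm and grips with 20 to 120 N. Pads are 22 mm wide; open, the fingers measure 114 mm over their backs; the gripper's body (76 mm by 85 mm) begins 54 mm behind the grasp point. The pads swing forward as they close: fully open they stand 13 mm farther back than shut.
Start: joints at [1.194, 0.217, 1.613, -0, 1.311, -0.112], TCP at [0.164, 0.603, 0.231] pointing down, gripper open.
Joint ranges: [-2.75, 2.75], [-0.78, 2.1], [0.31, 2.55], [-1.13, 4.27], [0.13, 2.63], [-2.58, 2.58]. Speed limits (rad/s): [2.79, 2.79, 3.14, 3.14, 3.14, 3.14].

## Interface

Orientations are given as a rotation vector (axis times angle).
In Python, from rig import ctrl gives the robot as it stands.
- The arm moves only by the tool move_arm, never from a script. Its argument "commands" is a list of rows, each an object with "jaw": the opening, from 0 (shut) to 1 (fully open); "dp": the shift along the world's x, y, z in mm, a list of three; "delta_rot": the turn, a rotation vector about the world's x, y, z in rad, a list of three. A call has 1 to 12 rows; each row is the pose to reach, as a shift and turn from the pose measured when the call began; what a row does not reach only later rows make up. A row lasts 1/12 s, in which the tool goes at most 41.7 mm and 7.16 degrees, less where a joint would pass 70% of its speed; a pose out of reach is approached as far as the arm can. A call with a gripper value outside its range is refused whole. The fingers move at their own pace and stop on an object; the grip force is fixed at half the most. Time passes only in rows, so rows that repeat a pose let the fingers close. It gives the time, the measured TCP pose, the force and the opening at its end, in the units of the state.
- ctrl.read_state(): the state, without advancing time (a new reading comes with each control period).
- ctrl.capture(name): name is "scene" or "top" or "wrist"; returns a dict with "pixels" (420x560x3 uint8, red, green, blue), "K" (3x3 intrinsics, pixels), "xyz" and "attitude" of the camera in the world. Camera axes: x right, y down, z forward; pixel columns grow to the right and rows downward; lengths in m; the calibration is good to about 2 mm. A picture is of the moment at which its call begins. There is no depth.
- ctrl.job_done(): hands the job in, once; it reports no verdict.
Trained networks look in the newest picture that a camera, given by its name, has taken for a name from the list of things; names that differ only in an ending like _2 or _b are one class to them, and where a whole thing is asked for, a point or a joint stands for the part that bears it (a point fixed in the world has none). Each returns a list of dicts, best first, with "confidence" (0 to 1); they miss things now and then, are a little off and sometimes report something else, mostly with a low value. They report only what shows in the picture. A call takes as long as a camera call.
- ctrl.search_frame(target, camera): "extent" ([centre column, centre row, width, height] in pixels, round what is visible of it).
- ctrl.silhouettes(target, camera): "mask" (420x560 bool, what is visible of it) and "extent" ([centre column, centre row, width, height] in pixels, round what is visible of it).
The state is a dict: "time": time; "joints": joint angles; "qvel": joint speeds; "joint_efforts": joint torques, N m; "tool_pos": TCP position; "tool_rot": TCP orientation; "contact_force": force on the tool from outside, world axes, zero at the start; "moment": the same for the moment, N m; "width": finger opening in m.
Only numpy, scipy, OpenCV 4.12 (cv2) and the standard library are available. Lean on these libraries where they do the work, as an engineer would, in place of code of your own. Each camera call takes 0.05 s, during which the arm holds its last target.

## Task

Tidy the bench for the next job: put each of the three screwdrivers into the rest of its own colour, lying level and fully down in both forks, its handle towards the robot (in the fork with the wider notch) and about centred along the rest, and let go. Leave the two pens and the tweezers where they are.

Things in the scene. Friction and masses are not known exactly. Their poses are not given: they have to be found in the camera images.
- driver_red: Screwdriver, red handle, 156 mm long, loose, 35 g, handle roughly towards the robot. Origin: mid-length, on the underside. y axis: along it towards the butt. Hex handle 13 wide, 11 mm high at y -14 to +66, butt cap to +78, ferrule 10 thick -22 to -14, shaft 4 thick -74 to -22 mm; its axis is 5.5 mm above the origin. x across, z up. Mass centre y +25; grip across the handle near y = +10 mm.
- rest_red: Red rest, fixed: base 40x124x4 mm, 2 forks 44 wide, 34 high, 8 thick. Origin: on the bench below it; y along it to the handle end (nearer the robot). V notches 34 wide at the top: handle fork (y +50) narrows to 16 at height 18, shaft fork (y -42) to 8 at 22 mm; 84 mm free between for fingers. A screwdriver in place has its axes as the rest's, its origin 18 mm above the rest's.
- driver_blue: Screwdriver, blue handle, 156 mm long, loose, 35 g, handle roughly towards the robot. Origin: mid-length, on the underside. y axis: along it towards the butt. Hex handle 13 wide, 11 mm high at y -14 to +66, butt cap to +78, ferrule 10 thick -22 to -14, shaft 4 thick -74 to -22 mm; its axis is 5.5 mm above the origin. x across, z up. Mass centre y +25; grip across the handle near y = +10 mm.
- rest_blue: Blue rest, fixed: base 40x124x4 mm, 2 forks 44 wide, 34 high, 8 thick. Origin: on the bench below it; y along it to the handle end (nearer the robot). V notches 34 wide at the top: handle fork (y +50) narrows to 16 at height 18, shaft fork (y -42) to 8 at 22 mm; 84 mm free between for fingers. A screwdriver in place has its axes as the rest's, its origin 18 mm above the rest's.
- driver_yellow: Screwdriver, yellow handle, 156 mm long, loose, 35 g, handle roughly towards the robot. Origin: mid-length, on the underside. y axis: along it towards the butt. Hex handle 13 wide, 11 mm high at y -14 to +66, butt cap to +78, ferrule 10 thick -22 to -14, shaft 4 thick -74 to -22 mm; its axis is 5.5 mm above the origin. x across, z up. Mass centre y +25; grip across the handle near y = +10 mm.
- rest_yellow: Yellow rest, fixed: base 40x124x4 mm, 2 forks 44 wide, 34 high, 8 thick. Origin: on the bench below it; y along it to the handle end (nearer the robot). V notches 34 wide at the top: handle fork (y +50) narrows to 16 at height 18, shaft fork (y -42) to 8 at 22 mm; 84 mm free between for fingers. A screwdriver in place has its axes as the rest's, its origin 18 mm above the rest's.
- pen_blue: Bystander: white marker pen with a blue cap, 13 x 128 x 14 mm, loose, lying across near the front edge of the bench. Origin: middle of its underside, y along it. Leave it alone.
- pen_grey: Bystander: grey marker pen with a black cap, 13 x 128 x 14 mm, loose, lying across beyond the work. Origin: middle of its underside, y along it. Leave it alone.
- tweezers: Bystander: steel tweezers, 14 x 124 x 10 mm, loose, lying across near the front edge of the bench. Origin: middle of their underside, y along them. Leave them alone.

How it is judged:
By the outcome, as a careful person would: the job done as asked, in the order asked, and still so for the second after the job is handed in, with the robot touching nothing.
It also fails if it takes over 80 s, if anything falls off the work surface, if the arm or the gripper's body presses on something with over 40 N, if the wrist force passes 120 N, or if a joint passes its speed limit or range.

## Working session

There is one attempt and no reset: what is moved stays moved. The work goes in short steps, Python scripts to look and compute and a tool call to move; the robot and the scene stay as the last step left them, time stands still between calls to the robot, and variables do not carry over. Pictures are saved under pics/ and viewed, and the job is handed in when it is done.

Besides the shell and the picture viewer there is one more tool, called after "Emit:" as name([rows], argument=value, ...), one row to a line, values as JSON. move_arm: Moves the arm, as the interface text tells. Its arguments: {"type":"object","properties":{"commands":{"type":"array","items":{"type":"object","properties":{"jaw":{"type":"number"},"dp":{"type":"array","items":{"type":"number"}},"delta_rot":{"type":"array","items":{"type":"number"}}}}}},"required":["commands"]}

```bash
mkdir -p pics; ls; python3 - <<'E'
from rig import ctrl
import cv2, numpy as np
s=ctrl.read_state(); print(s['time'],s['tool_pos'],s['tool_rot'],s['width'])
for n in ['scene','top']:
    c=ctrl.capture(n); cv2.imwrite(f'pics/{n}0.png',c['pixels'][:,:,::-1]); print(n,c['K'].tolist() if hasattr(c['K'],'tolist') else c['K'],c['xyz'],c['attitude'])
E
```

```text
pics
0.0 [0.16327239 0.60243971 0.22996384] [ 2.49429077  1.90792742 -0.00321654] 0.08484587683381663
scene [[393.95122884042456, 0.0, 281.8909083259886], [0.0, 393.95122884042456, 209.1675670169538], [0.0, 0.0, 1.0]] [0.08431262 0.48585219 0.53567439] [-0.88013501  2.36393898 -1.26776289]
top [[412.3050610637187, 0.0, 290.1337683010705], [0.0, 412.3050610637187, 203.48958362437895], [0.0, 0.0, 1.0]] [ 0.37237323 -0.07942967  0.87413707] [-2.21895836  1.99541738 -0.21031902]
```

View pics/scene0.png

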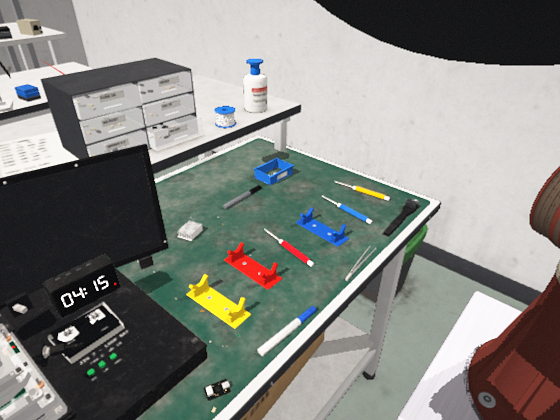

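View pics/top0.png

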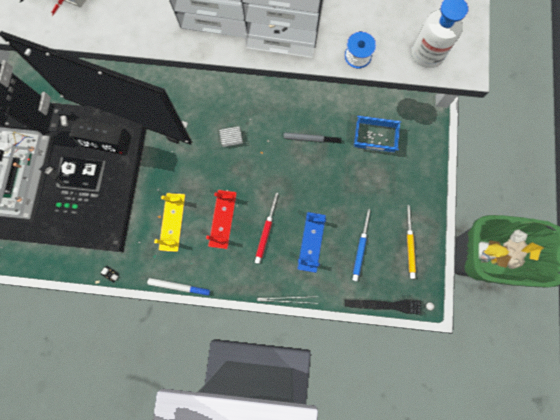

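```bash
cat > h.py <<'E'
from rig import ctrl
import cv2, numpy as np
from scipy.spatial.transform import Rotation as R
from scipy.optimize import minimize
def box(x0,x1,y0,y1,z0,z1): return np.array([[x,y,z] for x in(x0,x1) for y in(y0,y1) for z in(z0,z1)],float)
def ext(poly,y0,y1): return np.array([[x,y,z] for x,z in poly for y in(y0,y1)],float)
def rest():
    P=[box(-20,20,-62,62,0,4)]
    for yc,w,h in((50,8,18),(-42,4,22)):
        P.append(box(-22,22,yc-4,yc+4,0,h))
        for s in(1,-1): P.append(ext([(s*22,h),(s*22,34),(s*17,34),(s*w,h)],yc-4,yc+4))
    return P
def cyl(r,y0,y1,rz=None):
    a=np.arange(0,2*np.pi,np.pi/6); return np.array([[r*np.cos(t),y,5.5+(rz or r)*np.sin(t)] for t in a for y in(y0,y1)])
def driver():
    hx=[(6.35,5.5),(3.2,11),(-3.2,11),(-6.35,5.5),(-3.2,0),(3.2,0)]
    return [ext(hx,-14,66),cyl(5,66,78),cyl(5,-22,-14),cyl(2,-74,-22)]
def proj(c,p):
    q=R.from_rotvec(c['attitude']).inv().apply(p-c['xyz']); uv=q@np.array(c['K']).T; return uv[:,:2]/uv[:,2:]
def unproj(c,uv,z):
    d=R.from_rotvec(c['attitude']).apply(np.linalg.inv(c['K'])@np.array([uv[0],uv[1],1.])); return c['xyz']+d*(z-c['xyz'][2])/d[2]
def place(P,v):  # v x,y(mm),yaw,(z)
    Rz=R.from_euler('z',v[2]); z=v[3] if len(v)>3 else 0
    return [(Rz.apply(p)+[v[0],v[1],z])/1000 for p in P]
def render(c,P,v,up=4):
    m=np.zeros((420*up,560*up),np.uint8)
    for p in place(P,v):
        h=cv2.convexHull(((proj(c,p)+.5)*up*16).astype(np.int32)); cv2.fillConvexPoly(m,h,255,shift=4)
    return cv2.resize(m,(560,420),interpolation=cv2.INTER_AREA)/255.
def cost(v,P,views,z=0):
    t=0
    for c,mask in views:
        r=render(c,P,[*v[:3],z]); mm=mask.astype(float); t+=np.abs(r-mm).sum()/mm.sum()
    return t
def fit(P,views,v0,z=0):
    best=None
    for dy in(0,.12,-.12):
        x0=np.array([v0[0],v0[1],v0[2]+dy]); sim=np.vstack([x0,x0+[8,0,0],x0+[0,8,0],x0+[0,0,.1]])
        r=minimize(cost,x0,args=(P,views,z),method='Nelder-Mead',options=dict(initial_simplex=sim,xatol=.05,fatol=1e-4,maxiter=150))
        if best is None or r.fun<best.fun: best=r
    return best.x,best.fun
E
cat > a.py <<'E'
from h import *
import pickle
D={}
C={n:ctrl.capture(n) for n in('top','scene')}
out={n:C[n]['pixels'][:,:,::-1].copy() for n in C}
for k in('driver_red','driver_blue','driver_yellow','rest_red','rest_blue','rest_yellow'):
    M={}
    for n in C:
        r=ctrl.silhouettes(k,n)
        print(k,n,[(round(q['confidence'],2),np.round(q['extent']).tolist()) for q in r[:3]])
        if r: M[n]=r[0]['mask']
    D[k]=M
pickle.dump((C,D),open('d0.pkl','wb'))
print(ctrl.read_state()['time'])
E
python3 a.py
```

```text
driver_red top [(0.79, [265.0, 239.0, 17.0, 45.0])]
driver_red scene [(0.78, [290.0, 250.0, 47.0, 35.0]), (0.38, [346.0, 209.0, 50.0, 25.0])]
driver_blue top [(0.81, [360.0, 254.0, 13.0, 59.0])]
driver_blue scene [(0.7, [354.0, 213.0, 33.0, 22.0])]
driver_yellow top [(0.57, [414.0, 251.0, 8.0, 61.0])]
driver_yellow scene [(0.66, [370.0, 194.0, 40.0, 15.0])]
rest_red top [(0.85, [223.0, 219.0, 31.0, 58.0]), (0.43, [264.0, 301.0, 11.0, 4.0])]
rest_red scene [(0.66, [254.0, 267.0, 62.0, 49.0])]
rest_blue top [(0.69, [313.0, 240.0, 26.0, 59.0])]
rest_blue scene [(0.62, [322.0, 229.0, 46.0, 41.0])]
rest_yellow top [(0.6, [170.0, 223.0, 28.0, 59.0])]
rest_yellow scene [(0.74, [221.0, 304.0, 64.0, 50.0]), (0.62, [295.0, 253.0, 36.0, 23.0]), (0.44, [373.0, 194.0, 35.0, 12.0])]
0.8
```

```bash
python3 - <<'E'
import pickle,cv2,numpy as np
C,D=pickle.load(open('d0.pkl','rb'))
im=C['top']['pixels'][:,:,::-1][180:290,150:430].copy()
m=np.zeros((420,560),np.uint8)
for k in D: m|=D[k]['top'].astype(np.uint8)
im2=im.copy(); im2[m[180:290,150:430]==0]//=3
o=np.vstack([im,im2]); cv2.imwrite('pics/z0.png',cv2.resize(o,None,fx=2.7,fy=2.7,interpolation=cv2.INTER_CUBIC))
E
```

```text
(no output)
```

View pics/z0.png

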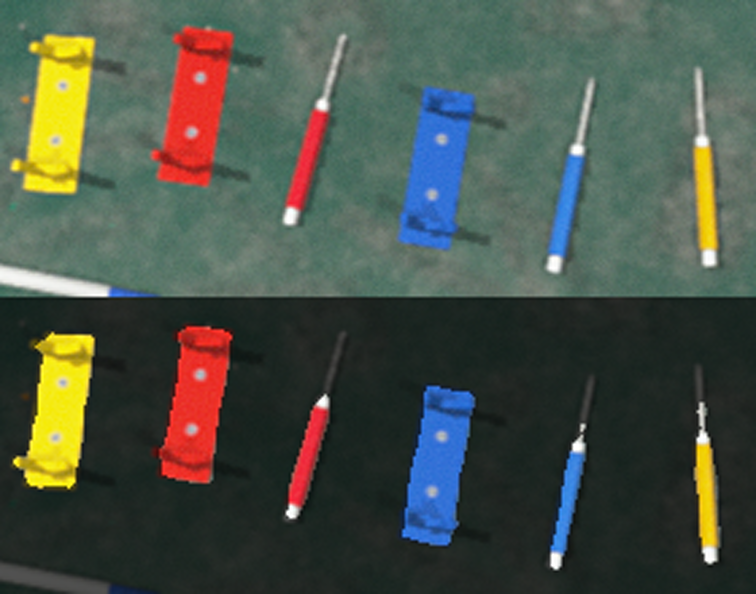

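The zoomed top view shows all three rests at columns 160–320 and the drivers at columns 265, 360 and 412, with white butts, white ferrules and grey shafts. The network masks clip the edges, so I'll fit the models to colour masks inside those extents.

```bash
cat > fitall.py <<'E'
from h import *
import pickle
def cmask(img,col,roi,grow=14):
    hsv=cv2.cvtColor(img,cv2.COLOR_RGB2HSV).astype(int); H,S,V=hsv[...,0],hsv[...,1],hsv[...,2]
    h={'red':(H<8)|(H>170),'blue':(H>98)&(H<125),'yellow':(H>17)&(H<34)}[col]
    m=(h&(S>130)&(V>60)).astype(np.uint8)
    x,y,w,hh=roi; r=np.zeros_like(m); r[max(0,int(y-hh/2-grow)):int(y+hh/2+grow),max(0,int(x-w/2-grow)):int(x+w/2+grow)]=1
    m*=r
    n,l,st,_=cv2.connectedComponentsWithStats(m,connectivity=8); 
    m=(l==1+np.argmax(st[1:,4])).astype(np.uint8)
    cs,_=cv2.findContours(m,cv2.RETR_EXTERNAL,cv2.CHAIN_APPROX_NONE)
    return cv2.drawContours(np.zeros_like(m),cs,-1,1,-1)
if __name__=='__main__':
    C,D=pickle.load(open('d0.pkl','rb'))
    REST=rest(); HAN=[driver()[0]]
    ov={n:C[n]['pixels'][:,:,::-1].copy() for n in C}
    for k in D:
        ty,col=k.split('_'); P=REST if ty=='rest' else HAN
        V={}
        for n in C:
            ys,xs=np.nonzero(D[k][n]); roi=((xs.min()+xs.max())/2,(ys.min()+ys.max())/2,np.ptp(xs),np.ptp(ys))
            V[n]=(C[n],cmask(C[n]['pixels'],col,roi,6))
        ys,xs=np.nonzero(V['top'][1]); p=unproj(C['top'],(xs.mean(),ys.mean()),.006)*1000
        cov=np.polyfit(ys,xs,1)[0]
        a=unproj(C['top'],(xs.mean()+cov*20,ys.mean()+20),.006)*1000-p; yaw=np.arctan2(a[1],a[0])-np.pi/2
        off=0 if ty=='rest' else -26
        v0=[p[0]-np.sin(yaw)*off,p[1]+np.cos(yaw)*off,yaw]
        for nm,vs in(('top',[V['top']]),('both',[V['top'],V['scene']]),('scene',[V['scene']])):
            v,f=fit(P,vs,v0); print(k,nm,np.round(v[:2],1),round(np.degrees(v[2]),1),round(f,3))
            if nm=='both':
                for n in C:
                    r=(render(C[n],P,v)>.5).astype(np.uint8); cs,_=cv2.findContours(r,cv2.RETR_EXTERNAL,cv2.CHAIN_APPROX_NONE)
                    cv2.drawContours(ov[n],cs,-1,(255,0,255),1)
    for n in ov: cv2.imwrite(f'pics/ov_{n}.png',cv2.resize(ov[n][150:330,140:440],None,fx=2.6,fy=2.6))
E
python3 fitall.py
```

```text
driver_red top [497.9 -19.6] 81.0 0.12
driver_red both [496.5 -20. ] 80.9 0.354
driver_red scene [498.4 -21.1] 81.0 0.167
driver_blue top [ 483.8 -223.2] 82.7 0.131
driver_blue both [ 483.6 -224.4] 82.0 0.447
driver_blue scene [ 484.9 -225.8] 83.3 0.165
driver_yellow top [ 501.  -324.4] -263.9 0.142
driver_yellow both [ 501.  -325.1] -263.7 0.451
driver_yellow scene [ 501.9 -327.9] -263.7 0.133
rest_red top [505.8  77.8] 88.5 0.072
rest_red both [506.4  77.6] 88.8 0.211
rest_red scene [507.9  76.8] 88.9 0.123
rest_blue top [ 476.9 -116.8] 86.0 0.055
rest_blue both [ 477.9 -117.3] 86.0 0.23
rest_blue scene [ 479.6 -118.6] 86.5 0.142
rest_yellow top [488.2 184.6] -268.5 0.076
rest_yellow both [489.  184.3] -268.0 0.198
rest_yellow scene [489.2 183.8] -267.7 0.112
```

The top and scene fits agree to within about 2 mm. First I'll move above the red driver.

Emit:
move_arm([
  {"dp": [325, -621, -60], "delta_rot": [0, 0, 0.107], "jaw": 1},
  {"dp": [325, -621, -60], "delta_rot": [0, 0, 0.107], "jaw": 1},
  {"dp": [325, -621, -60], "delta_rot": [0, 0, 0.107], "jaw": 1},
  {"dp": [325, -621, -60], "delta_rot": [0, 0, 0.107], "jaw": 1},
  {"dp": [325, -621, -60], "delta_rot": [0, 0, 0.107], "jaw": 1},
  {"dp": [325, -621, -60], "delta_rot": [0, 0, 0.107], "jaw": 1},
  {"dp": [325, -621, -60], "delta_rot": [0, 0, 0.107], "jaw": 1},
  {"dp": [325, -621, -60], "delta_rot": [0, 0, 0.107], "jaw": 1},
  {"dp": [325, -621, -60], "delta_rot": [0, 0, 0.107], "jaw": 1},
  {"dp": [325, -621, -60], "delta_rot": [0, 0, 0.107], "jaw": 1},
  {"dp": [325, -621, -60], "delta_rot": [0, 0, 0.107], "jaw": 1},
  {"dp": [325, -621, -60], "delta_rot": [0, 0, 0.107], "jaw": 1},
])

```text
time: 1.8
tool_pos: [0.3952, 0.16, 0.1891]
tool_rot: [2.389, 2.039, 0.002]
contact_force: [0.9, 0.8, -0.3]
width: 0.0855
```

Emit:
move_arm([
  {"dp": [93, -179, -60], "delta_rot": [0, 0, 0], "jaw": 0.6},
  {"dp": [93, -179, -60], "delta_rot": [0, 0, 0], "jaw": 0.6},
  {"dp": [93, -179, -60], "delta_rot": [0, 0, 0], "jaw": 0.6},
  {"dp": [93, -179, -60], "delta_rot": [0, 0, 0], "jaw": 0.6},
  {"dp": [93, -179, -60], "delta_rot": [0, 0, 0], "jaw": 0.6},
  {"dp": [93, -179, -60], "delta_rot": [0, 0, 0], "jaw": 0.6},
  {"dp": [93, -179, -60], "delta_rot": [0, 0, 0], "jaw": 0.6},
])

```text
time: 2.38
tool_pos: [0.4885, -0.0209, 0.1284]
tool_rot: [-2.393, -2.034, -0.001]
contact_force: [0.2, 0.9, 0.0]
width: 0.0512
```

```bash
cat > w.py <<'E'
from h import *
import sys,pickle
from fitall import cmask
name,col,x,y,deg=sys.argv[1],sys.argv[2],*map(float,sys.argv[3:6])
c=ctrl.capture('wrist'); s=ctrl.read_state()
print(s['time'],np.round(s['tool_pos']*1000,1),s['tool_rot'],round(s['width'],4))
xa=R.from_rotvec(s['tool_rot']).as_matrix(); print('toolx yaw',np.degrees(np.arctan2(xa[1,0],xa[0,0])),'toolz',xa[:,2].round(4))
print('cam',c['xyz'],R.from_rotvec(c['attitude']).as_matrix()[:,2].round(2))
img=c['pixels']; ov=img[:,:,::-1].copy()
P=[driver()[0]] if not name.startswith('r_') else rest()
v0=[x,y,np.radians(deg)]
r0=(render(c,P,v0)>.5); ys,xs=np.nonzero(r0)
if len(xs):
    roi=((xs.min()+xs.max())/2,(ys.min()+ys.max())/2,np.ptp(xs),np.ptp(ys))
    try:
        m=cmask(img,col,roi,25); v,f=fit(P,[(c,m)],v0); print('wrist fit',np.round(v[:2],1),round(np.degrees(v[2]),1),round(f,3))
        cs,_=cv2.findContours((render(c,P,v)>.5).astype(np.uint8),cv2.RETR_EXTERNAL,cv2.CHAIN_APPROX_NONE); cv2.drawContours(ov,cs,-1,(255,0,255),1)
    except Exception as e: print(e)
cv2.imwrite(f'pics/{name}.png',ov)
E
python3 w.py w1 red 498 -20.2 81
```

```text
2.4333 [488.  -19.4 128.7] [-2.39116528e+00 -2.03631387e+00 -1.70428015e-03] 0.0514
toolx yaw 80.83536443828483 toolz [ 3.0e-04  1.4e-03 -1.0e+00]
cam [ 0.41739895 -0.00895393  0.27084551] [ 0.28 -0.04 -0.96]
wrist fit [497.1 -18.5] 80.6 0.056
```

```bash
ls pics
```

```text
ov_scene.png
ov_top.png
scene0.png
top0.png
w1.png
z0.png
```

View pics/w1.png

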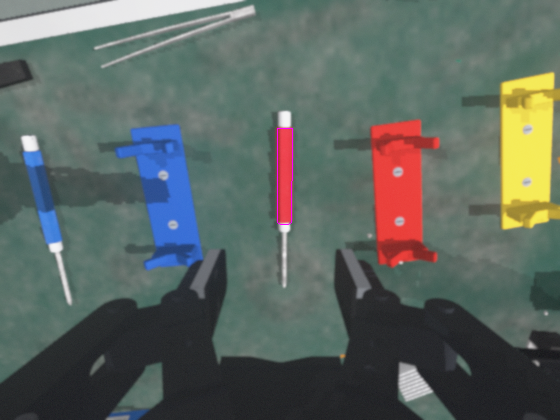

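The wrist view shows the red driver at column 285, between the fingers, with its fit on it. The red and blue rests are also fully in view (columns 400 and 165), so I'll fit those in the same picture.

```bash
python3 w.py r_1 red 506.8 77.3 88.7; python3 w.py r_2 blue 478.2 -117.6 86.1;python3 w.py w3 blue 484.2 -224.4 82.7
```

```text
2.4833 [487.8 -18.5 129. ] [-2.38968204e+00 -2.03863179e+00 -2.25069719e-03] 0.0514
toolx yaw 80.93484672858715 toolz [ 8.0e-04  1.3e-03 -1.0e+00]
cam [ 0.41686912 -0.00769616  0.27119776] [ 0.28 -0.04 -0.96]
wrist fit [505.1  78.7] 87.5 0.106
2.5333 [487.8 -18.  129.3] [2.38864143 2.04037502 0.00294749] 0.0512
toolx yaw 81.00788678352241 toolz [ 0.0015  0.0011 -1.    ]
cam [ 0.41659058 -0.00690036  0.27146119] [ 0.28 -0.04 -0.96]
wrist fit [ 476.3 -115.5] 86.7 0.106
2.5833 [487.9 -17.7 129.5] [2.3874746  2.04112798 0.00318026] 0.0512
toolx yaw 81.05642963133138 toolz [ 1.9e-03  9.0e-04 -1.0e+00]
cam [ 0.41646819 -0.00641896  0.27165625] [ 0.28 -0.04 -0.96]
wrist fit [ 482.8 -222.3] 82.8 0.078
```

Emit:
move_arm([
  {"dp": [0, 0, -40], "delta_rot": [0, 0, 0], "jaw": 0.6},
  {"dp": [0, 0, -80], "delta_rot": [0, 0, 0], "jaw": 0.6},
  {"dp": [0, 0, -105], "delta_rot": [0, 0, 0], "jaw": 0.6},
  {"dp": [0, 0, -118], "delta_rot": [0, 0, 0], "jaw": 0.6},
  {"dp": [0, 0, -124], "delta_rot": [0, 0, 0], "jaw": 0.6},
  {"dp": [0, 0, -127], "delta_rot": [0, 0, 0], "jaw": 0.6},
  {"dp": [0, 0, -127], "delta_rot": [0, 0, 0], "jaw": 0.6},
  {"dp": [0, 0, -127], "delta_rot": [0, 0, 0], "jaw": 0.6},
])

```text
time: 3.25
tool_pos: [0.4892, -0.0174, 0.0039]
tool_rot: [2.385, 2.041, 0.006]
contact_force: [1.1, 0.3, -0.0]
width: 0.0504
```

Emit:
move_arm([
  {"dp": [-1, 0, -1.5], "delta_rot": [0, 0, 0], "jaw": 0.6},
  {"dp": [-1, 0, -1.5], "delta_rot": [0, 0, 0], "jaw": 0.3},
  {"dp": [-1, 0, -1.5], "delta_rot": [0, 0, 0], "jaw": 0.15},
  {"dp": [-1, 0, -1.5], "delta_rot": [0, 0, 0], "jaw": 0},
  {"dp": [-1, 0, -1.5], "delta_rot": [0, 0, 0], "jaw": 0},
  {"dp": [-1, 0, -1.5], "delta_rot": [0, 0, 0], "jaw": 0},
  {"dp": [-1, 0, -1.5], "delta_rot": [0, 0, 0], "jaw": 0},
  {"dp": [-1, 0, -1.5], "delta_rot": [0, 0, 0], "jaw": 0},
])

```text
time: 3.92
tool_pos: [0.4887, -0.0175, 0.0032]
tool_rot: [2.385, 2.04, 0.007]
contact_force: [-1.3, -0.8, 6.3]
width: 0.0093
```

Emit:
move_arm([
  {"dp": [0, 0, 0], "delta_rot": [0, 0, 0], "jaw": 0},
])

```text
time: 4.0
tool_pos: [0.4889, -0.0176, 0.0034]
tool_rot: [2.385, 2.04, 0.007]
contact_force: [-0.3, 1.0, -0.8]
width: 0.0092
```

```bash
python3 w.py w4 red 497 -19 81
```

```text
4.05 [488.9 -17.6   3.3] [2.38434858 2.03999315 0.00715457] 0.0093
toolx yaw 81.0992329097956 toolz [ 5.8e-03  2.0e-04 -1.0e+00]
cam [ 0.41688225 -0.00606537  0.14539824] [ 0.28 -0.04 -0.96]
wrist fit [497.1 -18.3] 81.2 0.11
```

View pics/w4.png

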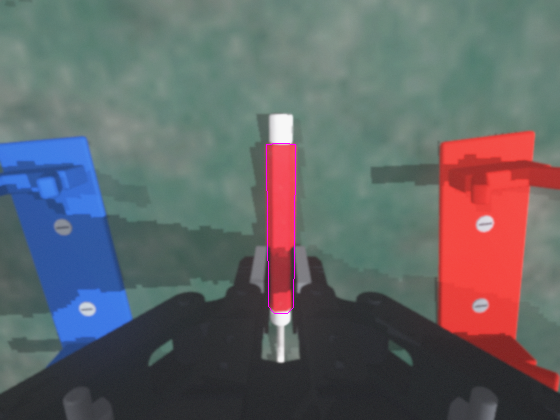

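Emit:
move_arm([
  {"dp": [0, 0, 25], "delta_rot": [0, 0, 0], "jaw": 0},
  {"dp": [0, 0, 55], "delta_rot": [0, 0, 0], "jaw": 0},
  {"dp": [0, 0, 77], "delta_rot": [0, 0, 0], "jaw": 0},
  {"dp": [2, 25, 77], "delta_rot": [0, 0, 0.04], "jaw": 0},
  {"dp": [4, 50, 77], "delta_rot": [0, 0, 0.08], "jaw": 0},
  {"dp": [7, 75, 77], "delta_rot": [0, 0, 0.12], "jaw": 0},
  {"dp": [8.7, 95.8, 77], "delta_rot": [0, 0, 0.126], "jaw": 0},
  {"dp": [8.7, 95.8, 77], "delta_rot": [0, 0, 0.126], "jaw": 0},
  {"dp": [8.7, 95.8, 77], "delta_rot": [0, 0, 0.126], "jaw": 0},
])

```text
time: 4.8
tool_pos: [0.4972, 0.0789, 0.0798]
tool_rot: [2.249, 2.189, 0.006]
contact_force: [0.3, 0.2, 0.0]
width: 0.0093
```

```bash
python3 w.py r_5 red 506 78 88.3; python3 - <<'E'
from h import *
c=ctrl.capture('scene'); i=c['pixels'][:,:,::-1]; cv2.imwrite('pics/s5.png',cv2.resize(i[130:340,150:430],None,fx=2.8,fy=2.8))
E
```

```text
4.85 [497.2  78.1  79.8] [2.25041954 2.18764432 0.00591882] 0.0091
toolx yaw 88.3793177907903 toolz [ 4.9e-03  4.0e-04 -1.0e+00]
cam [0.42448013 0.08117504 0.22192397] [ 0.29 -0.01 -0.96]
wrist fit [507.4  78.9] 88.7 0.373
```

View pics/r_5.png

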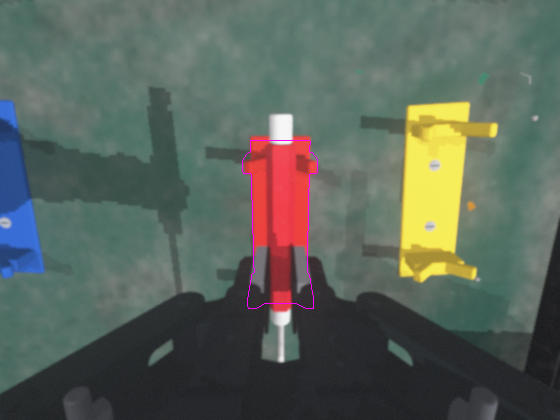

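View pics/s5.png

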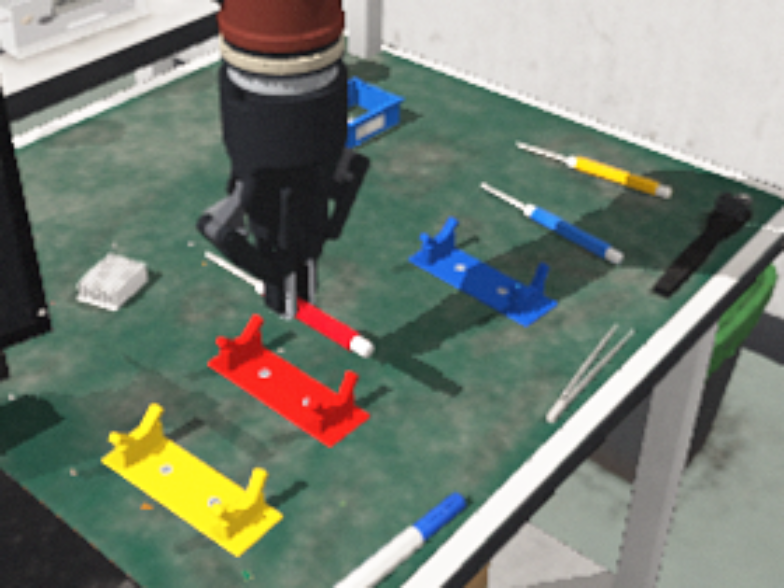

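The driver is held level. Its handle and the rest are both centred at column 281 in the wrist view. Lowering it now.

Emit:
move_arm([
  {"dp": [0, 0, -20], "delta_rot": [0, 0, 0], "jaw": 0},
  {"dp": [0, 0, -36], "delta_rot": [0, 0, 0], "jaw": 0},
  {"dp": [0, 0, -46], "delta_rot": [0, 0, 0], "jaw": 0},
  {"dp": [0, 0, -52], "delta_rot": [0, 0, 0], "jaw": 0},
  {"dp": [0, 0, -56], "delta_rot": [0, 0, 0], "jaw": 0},
  {"dp": [0, 0, -58], "delta_rot": [0, 0, 0], "jaw": 0},
  {"dp": [0, 0, -58], "delta_rot": [0, 0, 0], "jaw": 0},
  {"dp": [0, 0, -58], "delta_rot": [0, 0, 0], "jaw": 0},
])

```text
time: 5.57
tool_pos: [0.4979, 0.0776, 0.0224]
tool_rot: [2.251, 2.186, 0.007]
contact_force: [0.0, -0.6, -0.8]
width: 0.0094
```

```bash
python3 w.py w6 red 506 78 88.3; python3 - <<'E'
from h import *
c=ctrl.capture('scene'); i=c['pixels'][:,:,::-1]; cv2.imwrite('pics/s6.png',cv2.resize(i[200:320,190:350],None,fx=4.5,fy=4.5,interpolation=cv2.INTER_CUBIC))
E
```

```text
5.6167 [498.   77.7  22.6] [2.25072124 2.18581548 0.00775149] 0.0095
toolx yaw 88.32378593588126 toolz [ 6.4e-03  5.0e-04 -1.0e+00]
cam [0.42499634 0.0801263  0.16441972] [ 0.29 -0.01 -0.96]
wrist fit [509.   77.5] 88.9 0.62
```

View pics/w6.png

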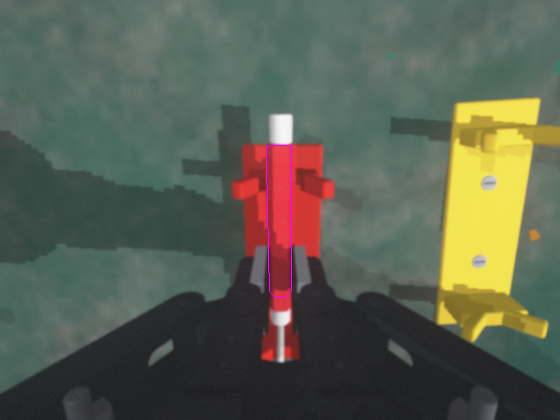

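View pics/s6.png

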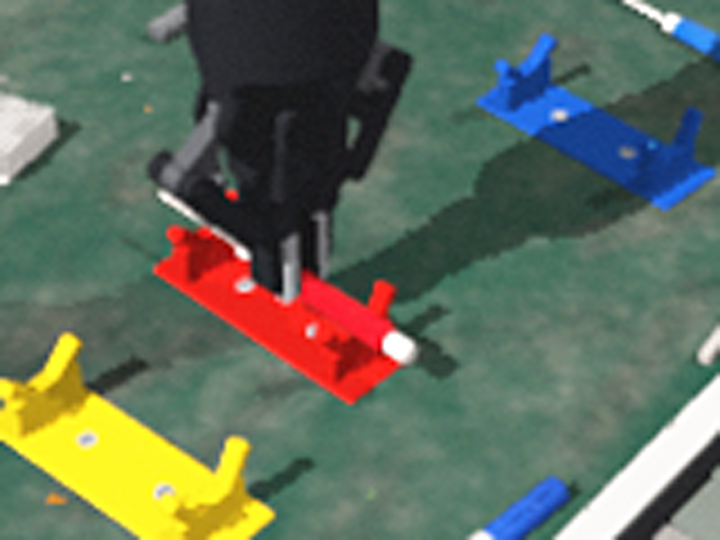

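```bash
python3 - <<'E'
from h import *
c=ctrl.capture('wrist'); s=ctrl.read_state(); print(s['tool_pos'])
print(unproj(c,(281,114),.024),unproj(c,(281,145),.004),unproj(c,(281,145),.0))
for v in ([506,78,np.radians(88.3)],[505,78,np.radians(88.3)]):
  print(proj(c,place([np.array([[0,62,4],[0,62,0.],[22,54,34],[-22,54,34]])],v)[0]),proj(c,place([np.array([[0,78,19+s['tool_pos'][2]*0],[0,78,24.],[0,78,28]])],v)[0]))
E
```

```text
[0.49790473 0.07775398 0.02257034]
[0.42798322 0.0805554  0.024     ] [0.44304112 0.08019743 0.004     ] [0.44348905 0.08019692 0.        ]
[[280.32691352 147.04824635]
 [280.31907913 146.10094937]
 [334.05874793 175.51805895]
 [226.67493668 175.4030211 ]] [[280.41117915 113.89050855]
 [280.4259448  114.14395408]
 [280.43853065 114.35998417]]
[[280.26917838 144.99258128]
 [280.26268868 144.09197928]
 [334.10629171 173.1146958 ]
 [226.48904973 172.99889167]] [[280.34579102 111.48794452]
 [280.35827229 111.65683845]
 [280.36891241 111.80081844]]
```

Emit:
move_arm([
  {"dp": [-1, 0, -1.2], "delta_rot": [0, 0, 0], "jaw": 0},
  {"dp": [-1, 0, -1.2], "delta_rot": [0, 0, 0], "jaw": 0},
  {"dp": [-1, 0, -1.2], "delta_rot": [0, 0, 0], "jaw": 0.2},
  {"dp": [-1, 0, -1.2], "delta_rot": [0, 0, 0], "jaw": 0.4},
  {"dp": [-1, 0, -1.2], "delta_rot": [0, 0, 0], "jaw": 0.45},
  {"dp": [-1, 0, -1.2], "delta_rot": [0, 0, 0], "jaw": 0.45},
  {"dp": [-1, 0, -1.2], "delta_rot": [0, 0, 0], "jaw": 0.45},
])

```text
time: 6.3
tool_pos: [0.497, 0.0778, 0.0214]
tool_rot: [2.251, 2.186, 0.008]
contact_force: [-0.1, 0.0, 0.2]
width: 0.0384
```

```bash
python3 w.py w7 red 506 78 88.3
```

```text
6.35 [496.9  77.7  21.4] [2.25062788 2.18594973 0.00766914] 0.0384
toolx yaw 88.32967462158685 toolz [ 6.4e-03  5.0e-04 -1.0e+00]
cam [0.42403663 0.08024678 0.16337997] [ 0.29 -0.01 -0.96]
wrist fit [508.2  80.8] 89.3 0.698
```

View pics/w7.png

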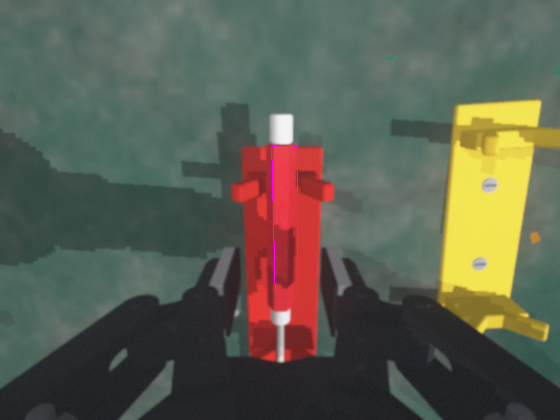

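Red is released and sits centred at column 282, between the fork prongs at columns 245 and 320. Now to the blue driver.

Emit:
move_arm([
  {"dp": [0, 0, 30], "delta_rot": [0, 0, 0], "jaw": 0.45},
  {"dp": [0, 0, 70], "delta_rot": [0, 0, 0], "jaw": 0.5},
  {"dp": [0, -20, 100], "delta_rot": [0, 0.006, -0.096], "jaw": 0.6},
  {"dp": [-23.3, -299.7, 100], "delta_rot": [0, 0.006, -0.096], "jaw": 0.6},
  {"dp": [-23.3, -299.7, 100], "delta_rot": [0, 0.006, -0.096], "jaw": 0.6},
  {"dp": [-23.3, -299.7, 100], "delta_rot": [0, 0.006, -0.096], "jaw": 0.6},
  {"dp": [-23.3, -299.7, 100], "delta_rot": [0, 0.006, -0.096], "jaw": 0.6},
  {"dp": [-23.3, -299.7, 100], "delta_rot": [0, 0.006, -0.096], "jaw": 0.6},
  {"dp": [-23.3, -299.7, 100], "delta_rot": [0, 0.006, -0.096], "jaw": 0.6},
  {"dp": [-23.3, -299.7, 100], "delta_rot": [0, 0.006, -0.096], "jaw": 0.6},
  {"dp": [-23.3, -299.7, 100], "delta_rot": [0, 0.006, -0.096], "jaw": 0.6},
  {"dp": [-23.3, -299.7, 100], "delta_rot": [0, 0.006, -0.096], "jaw": 0.6},
])

```text
time: 7.35
tool_pos: [0.4734, -0.2236, 0.1215]
tool_rot: [2.36, 2.074, 0.001]
contact_force: [0.1, 0.4, -0.2]
width: 0.0512
```

```bash
python3 w.py w8 blue 483.6 -223 82.8; python3 w.py r_8 blue 477 -116.5 86.4;  python3 w.py w9 yellow 501.3 -326 96.2
```

```text
7.4 [ 473.3 -222.1  121.1] [-2.35718219e+00 -2.07551944e+00 -1.14122545e-03] 0.0512
toolx yaw 82.72839298263692 toolz [-0.      0.0011 -1.    ]
cam [ 0.40187102 -0.21391082  0.26386409] [ 0.28 -0.04 -0.96]
wrist fit [ 482.7 -221.6] 82.9 0.063
7.45 [ 473.3 -221.2  121. ] [-2.35533404e+00 -2.07724394e+00 -9.08730479e-04] 0.0509
toolx yaw 82.82017473544549 toolz [-3.0e-04  1.2e-03 -1.0e+00]
cam [ 0.40183    -0.21268284  0.26360817] [ 0.28 -0.03 -0.96]
wrist fit [ 476.4 -115.6] 85.2 0.11
7.5 [ 473.4 -220.7  121. ] [-2.35426286e+00 -2.07847010e+00 -8.16038593e-04] 0.0513
toolx yaw 82.87958268163408 toolz [-3.0e-04  1.2e-03 -1.0e+00]
cam [ 0.40186508 -0.21191636  0.26348541] [ 0.28 -0.03 -0.96]
wrist fit [ 500.1 -323. ] 96.2 0.074
```

View pics/w8.png

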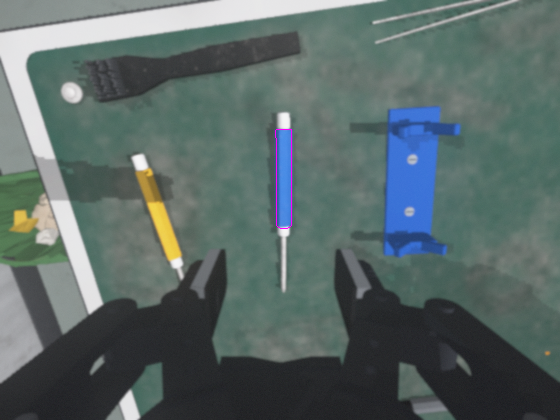

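The blue driver is centred at column 284 between the fingers. Descending to grasp.

Emit:
move_arm([
  {"dp": [0, -0.5, -40], "delta_rot": [0, 0, 0], "jaw": 0.6},
  {"dp": [0, -0.5, -78], "delta_rot": [0, 0, 0], "jaw": 0.6},
  {"dp": [0, -0.5, -100], "delta_rot": [0, 0, 0], "jaw": 0.6},
  {"dp": [0, -0.5, -112], "delta_rot": [0, 0, 0], "jaw": 0.6},
  {"dp": [0, -0.5, -117], "delta_rot": [0, 0, 0], "jaw": 0.6},
  {"dp": [0, -0.5, -119], "delta_rot": [0, 0, 0], "jaw": 0.6},
  {"dp": [0, -0.5, -119], "delta_rot": [0, 0, 0], "jaw": 0.4},
  {"dp": [0, -0.5, -119], "delta_rot": [0, 0, 0], "jaw": 0.2},
  {"dp": [0, -0.5, -119], "delta_rot": [0, 0, 0], "jaw": 0},
  {"dp": [0, -0.5, -119], "delta_rot": [0, 0, 0], "jaw": 0},
  {"dp": [0, -0.5, -119], "delta_rot": [0, 0, 0], "jaw": 0},
  {"dp": [0, -0.5, -119], "delta_rot": [0, 0, 0], "jaw": 0},
])

```text
time: 8.5
tool_pos: [0.4749, -0.2221, 0.0039]
tool_rot: [2.354, 2.078, 0.003]
contact_force: [-0.6, 0.1, 6.6]
width: 0.0088
```

```bash
python3 w.py w10 blue 483.6 -223 82.8; python3 -c "
from h import *
print(ctrl.read_state()['contact_force'])"
```

```text
8.55 [ 474.9 -222.1    3.9] [2.35401172 2.07747742 0.00268882] 0.009
toolx yaw 82.85850319886043 toolz [ 2.6e-03 -3.0e-04 -1.0e+00]
cam [ 0.40305867 -0.21263264  0.14618192] [ 0.28 -0.04 -0.96]
wrist fit [ 482.4 -222.8] 82.3 0.118
[-0.41206115  1.29927853  6.10717669]
```

View pics/w10.png

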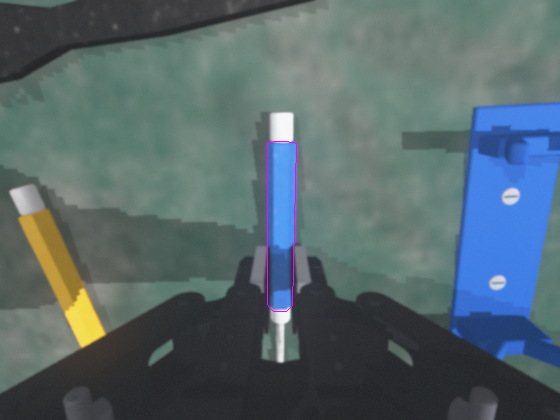

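Emit:
move_arm([
  {"dp": [0, 0, 25], "delta_rot": [0, 0, 0], "jaw": 0},
  {"dp": [0, 0, 55], "delta_rot": [0, 0, 0], "jaw": 0},
  {"dp": [0, 0, 77], "delta_rot": [0, 0, 0], "jaw": 0},
  {"dp": [-1, 25, 77], "delta_rot": [0, 0.003, 0.015], "jaw": 0},
  {"dp": [-3, 50, 77], "delta_rot": [0, 0.003, 0.03], "jaw": 0},
  {"dp": [-4, 75, 77], "delta_rot": [0, 0.003, 0.045], "jaw": 0},
  {"dp": [-5.7, 95, 77], "delta_rot": [0, 0.003, 0.055], "jaw": 0},
  {"dp": [-5.7, 106.3, 77], "delta_rot": [0, 0.003, 0.055], "jaw": 0},
  {"dp": [-5.7, 106.3, 77], "delta_rot": [0, 0.003, 0.055], "jaw": 0},
  {"dp": [-5.7, 106.3, 77], "delta_rot": [0, 0.003, 0.055], "jaw": 0},
])

```text
time: 9.38
tool_pos: [0.4695, -0.116, 0.0812]
tool_rot: [2.295, 2.143, -0.001]
contact_force: [0.6, 0.6, -0.5]
width: 0.0094
```

```bash
python3 w.py r_11 blue 477 -116 86; python3 - <<'E'
from h import *
c=ctrl.capture('scene'); i=c['pixels'][:,:,::-1]; cv2.imwrite('pics/s11.png',cv2.resize(i[130:340,150:430],None,fx=2.8,fy=2.8))
E
```

```text
9.4333 [ 469.7 -116.5   81.3] [ 2.29620378e+00  2.14200506e+00 -7.40311395e-04] 0.0095
toolx yaw 86.02026709990793 toolz [ 6.0e-04 -1.4e-03 -1.0e+00]
cam [ 0.3976113  -0.11039409  0.22361189] [ 0.28 -0.02 -0.96]
wrist fit [ 478.8 -115.5] 86.1 0.364
```

View pics/r_11.png

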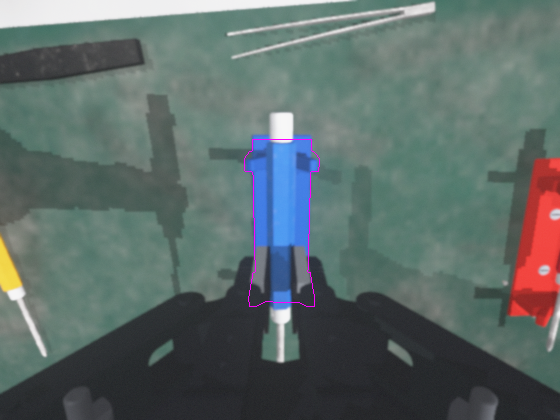

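View pics/s11.png

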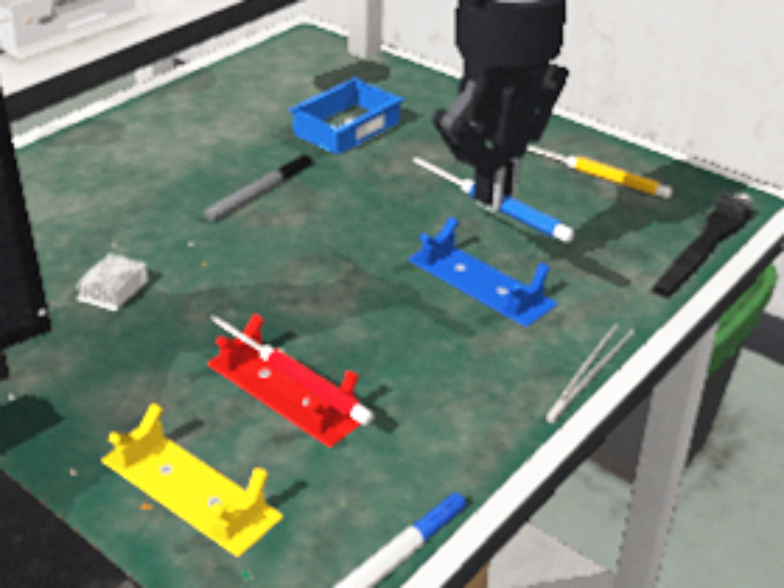

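Blue is level in the hand (column 281) over the rest (columns 253–312), and the red driver lies in its rest. Lowering blue.

Emit:
move_arm([
  {"dp": [-1, 0.5, -20], "delta_rot": [0, 0, 0], "jaw": 0},
  {"dp": [-1, 0.5, -36], "delta_rot": [0, 0, 0], "jaw": 0},
  {"dp": [-1, 0.5, -46], "delta_rot": [0, 0, 0], "jaw": 0},
  {"dp": [-1, 0.5, -52], "delta_rot": [0, 0, 0], "jaw": 0},
  {"dp": [-1, 0.5, -56], "delta_rot": [0, 0, 0], "jaw": 0},
  {"dp": [-1, 0.5, -58.5], "delta_rot": [0, 0, 0], "jaw": 0},
  {"dp": [-1, 0.5, -58.5], "delta_rot": [0, 0, 0], "jaw": 0},
  {"dp": [-1, 0.5, -58.5], "delta_rot": [0, 0, 0], "jaw": 0},
])

```text
time: 10.15
tool_pos: [0.4693, -0.1166, 0.0232]
tool_rot: [2.296, 2.141, -0.0]
contact_force: [-0.1, 0.2, -1.2]
width: 0.0087
```

```bash
python3 w.py w12 blue 477 -116 86
```

```text
10.2 [ 469.4 -116.6   23.4] [2.29614923e+00 2.14054146e+00 1.36546208e-04] 0.0094
toolx yaw 85.98249899559389 toolz [ 0.0017 -0.0017 -1.    ]
cam [ 0.39723483 -0.11087207  0.16554047] [ 0.28 -0.02 -0.96]
wrist fit [ 479.8 -117. ] 86.6 0.628
```

View pics/w12.png

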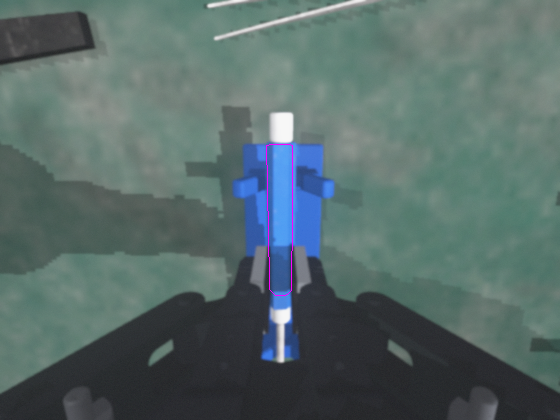

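The driver lies between the prongs (columns 245 and 323). Final small drop, then release.

Emit:
move_arm([
  {"dp": [-1, 0.5, -1.3], "delta_rot": [0, 0, 0], "jaw": 0},
  {"dp": [-1, 0.5, -1.3], "delta_rot": [0, 0, 0], "jaw": 0},
  {"dp": [-1, 0.5, -1.3], "delta_rot": [0, 0, 0], "jaw": 0.2},
  {"dp": [-1, 0.5, -1.3], "delta_rot": [0, 0, 0], "jaw": 0.4},
  {"dp": [-1, 0.5, -1.3], "delta_rot": [0, 0, 0], "jaw": 0.45},
  {"dp": [-1, 0.5, -1.3], "delta_rot": [0, 0, 0], "jaw": 0.45},
  {"dp": [-1, 0.5, -1.3], "delta_rot": [0, 0, 0], "jaw": 0.45},
])

```text
time: 10.78
tool_pos: [0.4685, -0.1161, 0.0221]
tool_rot: [2.296, 2.141, 0.0]
contact_force: [-0.2, -0.3, -0.4]
width: 0.0387
```

```bash
python3 w.py w13 blue 477 -116 86
```

```text
10.8333 [ 468.4 -116.1   22.1] [2.29616639e+00 2.14045612e+00 1.89388331e-04] 0.0383
toolx yaw 85.97979019234754 toolz [ 0.0018 -0.0017 -1.    ]
cam [ 0.39634577 -0.11035602  0.16443342] [ 0.28 -0.02 -0.96]
wrist fit [ 478.6 -120.6] 79.8 0.702
```

View pics/w13.png

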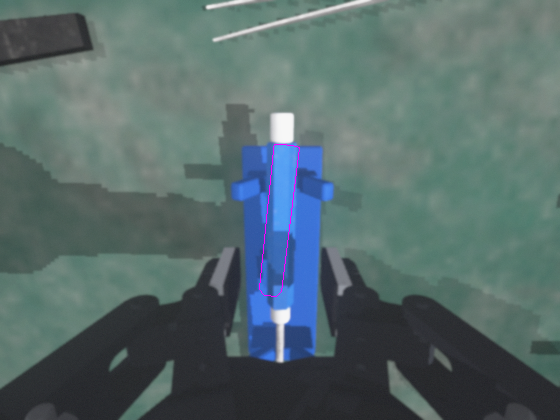

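Emit:
move_arm([
  {"dp": [0, 0, 30], "delta_rot": [0, 0, 0], "jaw": 0.45},
  {"dp": [0, 0, 70], "delta_rot": [0, 0, 0], "jaw": 0.5},
  {"dp": [0, -10, 100], "delta_rot": [0, 0.002, 0.03], "jaw": 0.6},
  {"dp": [23.5, -209.5, 100], "delta_rot": [-0.001, 0.002, 0.178], "jaw": 0.6},
  {"dp": [23.5, -209.5, 100], "delta_rot": [-0.001, 0.002, 0.178], "jaw": 0.6},
  {"dp": [23.5, -209.5, 100], "delta_rot": [-0.001, 0.002, 0.178], "jaw": 0.6},
  {"dp": [23.5, -209.5, 100], "delta_rot": [-0.001, 0.002, 0.178], "jaw": 0.6},
  {"dp": [23.5, -209.5, 100], "delta_rot": [-0.001, 0.002, 0.178], "jaw": 0.6},
  {"dp": [23.5, -209.5, 100], "delta_rot": [-0.001, 0.002, 0.178], "jaw": 0.6},
  {"dp": [23.5, -209.5, 100], "delta_rot": [-0.001, 0.002, 0.178], "jaw": 0.6},
  {"dp": [23.5, -209.5, 100], "delta_rot": [-0.001, 0.002, 0.178], "jaw": 0.6},
])

```text
time: 11.75
tool_pos: [0.4914, -0.325, 0.1215]
tool_rot: [-2.099, -2.337, 0.002]
contact_force: [-0.0, -0.6, 0.3]
width: 0.0512
```

```bash
python3 w.py w14 yellow 501 -324.6 96.2;python3 w.py w15 yellow 501 -324.6 96.2; python3 -c "
from h import *
print(ctrl.read_state()['joints'])"
```

```text
11.8 [ 491.4 -324.3  121.4] [-2.09783891e+00 -2.33829775e+00  2.31366498e-03] 0.051
toolx yaw 96.20534231556172 toolz [-0.0011 -0.001  -1.    ]
cam [ 0.41989208 -0.3320873   0.26399162] [ 0.28  0.03 -0.96]
wrist fit [ 499.8 -322.5] 96.5 0.049
11.85 [ 491.5 -323.9  121.5] [ 2.09705385  2.33910933 -0.00239285] 0.0512
toolx yaw 96.24643030156656 toolz [-0.001  -0.0012 -1.    ]
cam [ 0.41992316 -0.33143906  0.26396406] [ 0.28  0.03 -0.96]
wrist fit [ 499.7 -322.9] 96.0 0.048
[-7.01130951e-01  2.56962797e-01  1.78519409e+00 -1.71193078e-03
  1.09939715e+00 -2.38017006e+00]
```

View pics/w15.png

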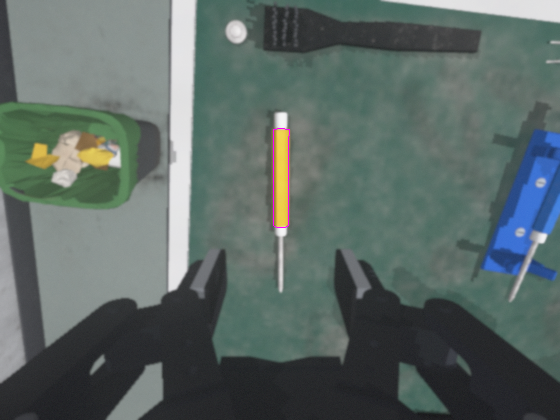

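The yellow driver is at column 281, exactly on the grip line.

Emit:
move_arm([
  {"dp": [0, 0, -40], "delta_rot": [0, 0, 0], "jaw": 0.6},
  {"dp": [0, 0, -78], "delta_rot": [0, 0, 0], "jaw": 0.6},
  {"dp": [0, 0, -100], "delta_rot": [0, 0, 0], "jaw": 0.6},
  {"dp": [0, 0, -112], "delta_rot": [0, 0, 0], "jaw": 0.6},
  {"dp": [0, 0, -117], "delta_rot": [0, 0, 0], "jaw": 0.6},
  {"dp": [0, 0, -119], "delta_rot": [0, 0, 0], "jaw": 0.6},
  {"dp": [0, 0, -119], "delta_rot": [0, 0, 0], "jaw": 0.4},
  {"dp": [0, 0, -119], "delta_rot": [0, 0, 0], "jaw": 0.2},
  {"dp": [0, 0, -119], "delta_rot": [0, 0, 0], "jaw": 0},
  {"dp": [0, 0, -119], "delta_rot": [0, 0, 0], "jaw": 0},
  {"dp": [0, 0, -119], "delta_rot": [0, 0, 0], "jaw": 0},
  {"dp": [0, 0, -119], "delta_rot": [0, 0, 0], "jaw": 0},
])

```text
time: 12.85
tool_pos: [0.4929, -0.3251, 0.0047]
tool_rot: [2.095, 2.336, -0.002]
contact_force: [-0.5, 0.8, 6.5]
width: 0.0092
```

```bash
python3 w.py w16 yellow 500 -324 96.2
```

```text
12.9 [ 493.  -325.1    4.7] [ 2.09496923e+00  2.33617170e+00 -1.92048905e-03] 0.0087
toolx yaw 96.23131296516391 toolz [ 0.0019 -0.0034 -1.    ]
cam [ 0.42106902 -0.33196361  0.14705772] [ 0.28  0.03 -0.96]
wrist fit [ 500.2 -324. ] 95.6 0.115
```

View pics/w16.png

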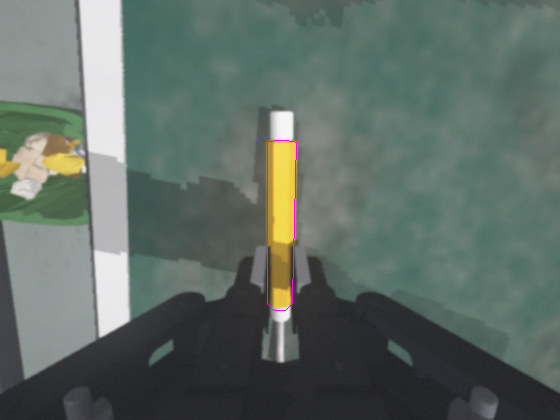

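Emit:
move_arm([
  {"dp": [0, 0, 25], "delta_rot": [0, 0, 0], "jaw": 0},
  {"dp": [0, 0, 60], "delta_rot": [0, 0, 0], "jaw": 0},
  {"dp": [0, 5, 95], "delta_rot": [0, 0, 0], "jaw": 0},
  {"dp": [-1, 40, 95], "delta_rot": [0, 0, -0.01], "jaw": 0},
  {"dp": [-2, 80, 95], "delta_rot": [0, 0, -0.02], "jaw": 0},
  {"dp": [-3, 120, 95], "delta_rot": [0, 0, -0.03], "jaw": 0},
  {"dp": [-4, 160, 95], "delta_rot": [0, 0, -0.04], "jaw": 0},
  {"dp": [-5, 200, 95], "delta_rot": [0, 0, -0.05], "jaw": 0},
  {"dp": [-6, 240, 95], "delta_rot": [0, 0, -0.06], "jaw": 0},
  {"dp": [-7, 280, 95], "delta_rot": [0, 0, -0.07], "jaw": 0},
  {"dp": [-8, 320, 95], "delta_rot": [0.003, 0.002, -0.074], "jaw": 0},
  {"dp": [-9, 350, 95], "delta_rot": [0.003, 0.002, -0.074], "jaw": 0},
])

```text
time: 13.9
tool_pos: [0.4834, 0.0275, 0.1001]
tool_rot: [2.182, 2.26, 0.001]
contact_force: [0.4, -0.1, -0.8]
width: 0.0091
```

Emit:
move_arm([
  {"dp": [-1, 40, 0], "delta_rot": [0, 0, 0], "jaw": 0},
  {"dp": [-2, 80, 0], "delta_rot": [0, 0, 0], "jaw": 0},
  {"dp": [-2.7, 115, -5], "delta_rot": [0, 0, 0], "jaw": 0},
  {"dp": [-2.7, 140, -10], "delta_rot": [0, 0, 0], "jaw": 0},
  {"dp": [-2.7, 152, -18], "delta_rot": [0, 0, 0], "jaw": 0},
  {"dp": [-2.7, 157.2, -18], "delta_rot": [0, 0, 0], "jaw": 0},
  {"dp": [-2.7, 157.2, -18], "delta_rot": [0, 0, 0], "jaw": 0},
  {"dp": [-2.7, 157.2, -18], "delta_rot": [0, 0, 0], "jaw": 0},
])

```text
time: 14.57
tool_pos: [0.4808, 0.1838, 0.082]
tool_rot: [2.182, 2.26, -0.0]
contact_force: [1.0, 0.8, -0.1]
width: 0.0088
```

```bash
python3 w.py r_17 yellow 488 185 92; python3 - <<'E'
from h import *
c=ctrl.capture('scene'); i=c['pixels'][:,:,::-1]; cv2.imwrite('pics/s17.png',cv2.resize(i[130:340,150:430],None,fx=2.8,fy=2.8))
E
```

```text
14.6167 [481.  183.5  82.2] [2.18267229e+00 2.25882380e+00 1.89308885e-04] 0.0088
toolx yaw 91.96452917630647 toolz [ 5.e-04 -3.e-04 -1.e+00]
cam [0.40874686 0.18178176 0.22443526] [ 0.28  0.01 -0.96]
wrist fit [489.7 185.6] 92.2 0.354
```

View pics/r_17.png

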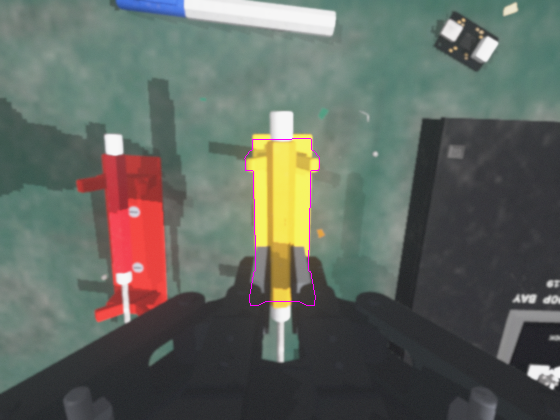

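View pics/s17.png

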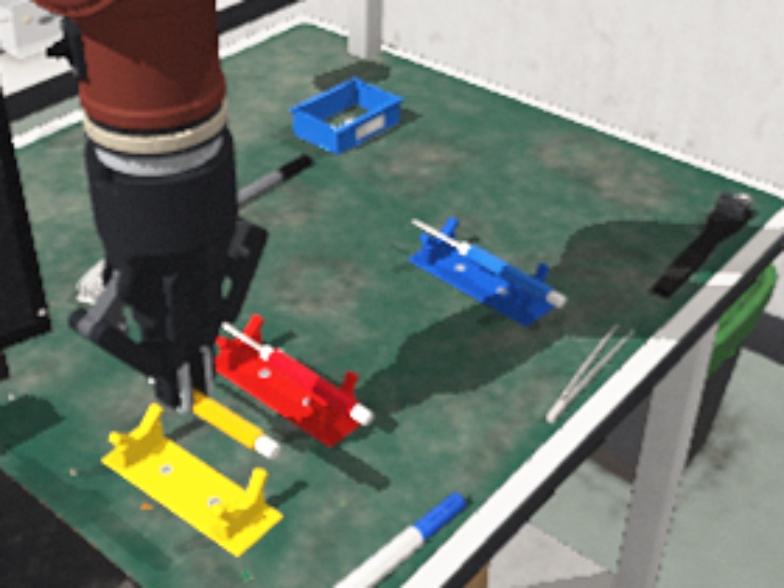

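Emit:
move_arm([
  {"dp": [-2, 0.5, -20], "delta_rot": [0, 0, 0], "jaw": 0},
  {"dp": [-2, 0.5, -36], "delta_rot": [0, 0, 0], "jaw": 0},
  {"dp": [-2, 0.5, -46], "delta_rot": [0, 0, 0], "jaw": 0},
  {"dp": [-2, 0.5, -52], "delta_rot": [0, 0, 0], "jaw": 0},
  {"dp": [-2, 0.5, -56], "delta_rot": [0, 0, 0], "jaw": 0},
  {"dp": [-2, 0.5, -58.5], "delta_rot": [0, 0, 0], "jaw": 0},
  {"dp": [-2, 0.5, -58.5], "delta_rot": [0, 0, 0], "jaw": 0},
  {"dp": [-2, 0.5, -58.5], "delta_rot": [0, 0, 0], "jaw": 0},
])

```text
time: 15.33
tool_pos: [0.4797, 0.184, 0.0243]
tool_rot: [2.183, 2.258, 0.002]
contact_force: [0.5, -0.5, 0.4]
width: 0.009
```

```bash
python3 w.py w18 yellow 487 185 92
```

```text
15.3833 [479.8 184.1  24.5] [2.18263284 2.2576501  0.00255394] 0.0094
toolx yaw 91.93581427791742 toolz [ 2.1e-03  2.0e-04 -1.0e+00]
cam [0.40749031 0.18199086 0.16667115] [ 0.28  0.01 -0.96]
wrist fit [489.5 185. ] 91.4 0.626
```

View pics/w18.png

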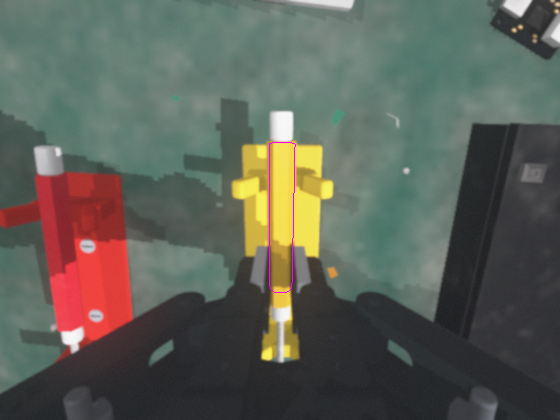

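Emit:
move_arm([
  {"dp": [0, 0, -1.6], "delta_rot": [0, 0, 0], "jaw": 0},
  {"dp": [0, 0, -1.6], "delta_rot": [0, 0, 0], "jaw": 0},
  {"dp": [0, 0, -1.6], "delta_rot": [0, 0, 0], "jaw": 0.2},
  {"dp": [0, 0, -1.6], "delta_rot": [0, 0, 0], "jaw": 0.4},
  {"dp": [0, 0, -1.6], "delta_rot": [0, 0, 0], "jaw": 0.45},
  {"dp": [0, 0, -1.6], "delta_rot": [0, 0, 0], "jaw": 0.45},
  {"dp": [0, 0, -1.6], "delta_rot": [0, 0, 0], "jaw": 0.45},
  {"dp": [0, 0, 28], "delta_rot": [0, 0, 0], "jaw": 0.45},
  {"dp": [0, 0, 65], "delta_rot": [0, 0, 0], "jaw": 0.45},
  {"dp": [0, 0, 105], "delta_rot": [0, 0, 0], "jaw": 0.45},
  {"dp": [0, 0, 135], "delta_rot": [0, 0, 0], "jaw": 0.5},
  {"dp": [0, 0, 135], "delta_rot": [0, 0, 0], "jaw": 0.5},
])

```text
time: 16.38
tool_pos: [0.4854, 0.1854, 0.1677]
tool_rot: [2.177, 2.252, 0.022]
contact_force: [1.9, 0.2, 0.4]
width: 0.0425
```

```bash
python3 w.py w19 yellow 487 185 92; python3 - <<'E'
from h import *
c=ctrl.capture('scene'); i=c['pixels'][:,:,::-1]; cv2.imwrite('pics/s19.png',cv2.resize(i[180:340,170:390],None,fx=3.6,fy=3.6,interpolation=cv2.INTER_CUBIC))
E
```

```text
16.4333 [483.5 184.9 164.4] [2.17866646 2.25370413 0.01603978] 0.0427
toolx yaw 91.94052888865055 toolz [ 0.0121  0.0025 -0.9999]
cam [0.41100654 0.18295061 0.30889367] [ 0.3   0.01 -0.95]
wrist fit [488.7 190.7] 96.5 0.731
```

View pics/w19.png

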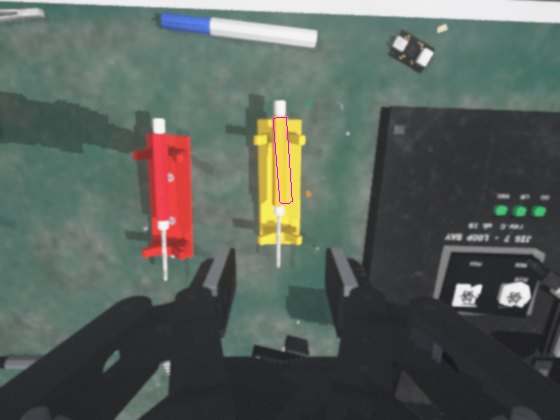

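View pics/s19.png

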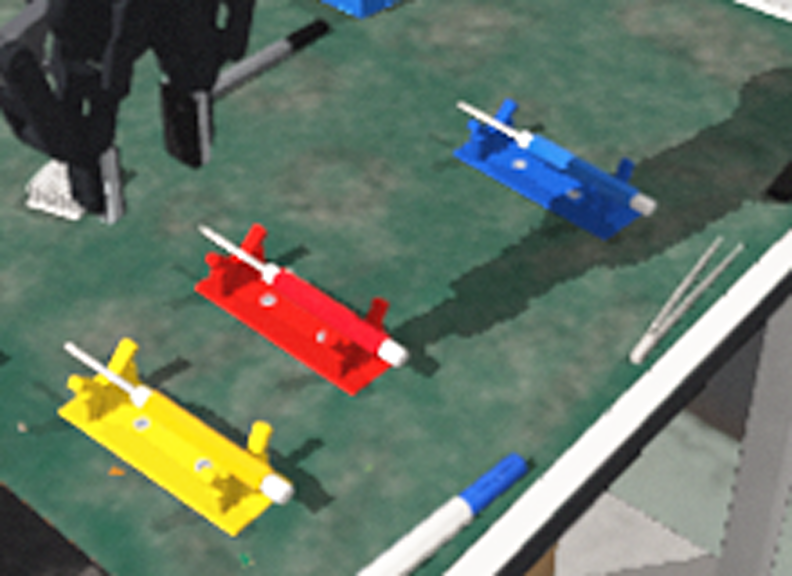

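All three are in their rests with the gripper clear. I'll overlay the ideal in-rest model (z = 18 mm) on both fixed cameras to check depth, level and centring.

```bash
python3 - <<'E'
from h import *
RP={'top':{'red':(505.8,77.8,88.5),'blue':(476.9,-116.8,86),'yellow':(488.2,184.6,91.8)},'scene':{'red':(507.9,76.8,88.9),'blue':(479.6,-118.6,86.5),'yellow':(489.2,183.8,92.2)}}
print(ctrl.read_state()['time'])
for n,(a,b,cc,d),f in(('scene',(190,320,180,370),4),('top',(180,290,150,350),4)):
    c=ctrl.capture(n); i=c['pixels'][:,:,::-1]; o=cv2.resize(i,None,fx=f,fy=f,interpolation=cv2.INTER_CUBIC)
    for k,v in RP[n].items():
        for p in place(driver(),[v[0],v[1],np.radians(v[2]),18]):
            h=cv2.convexHull(((proj(c,p)+.5)*f).astype(np.int32)); cv2.polylines(o,[h],True,(255,0,255),1)
    cv2.imwrite(f'pics/chk_{n}.png',o[a*f:b*f,cc*f:d*f])
E
```

```text
16.4833
```

View pics/chk_scene.png

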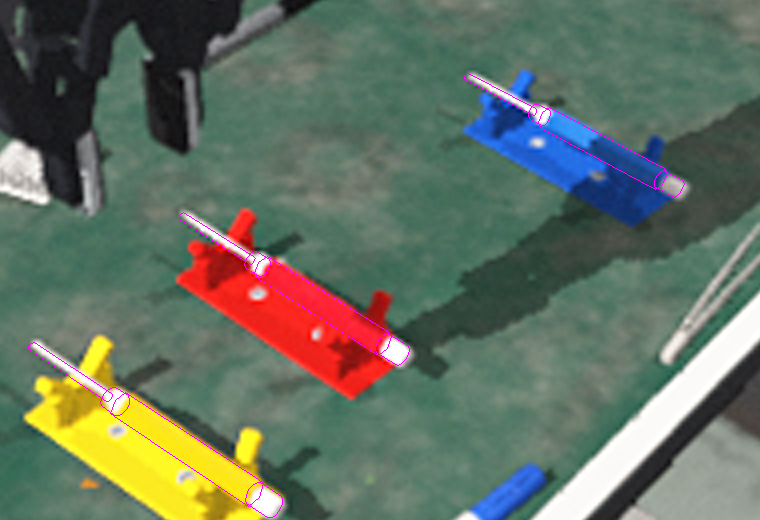

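View pics/chk_top.png

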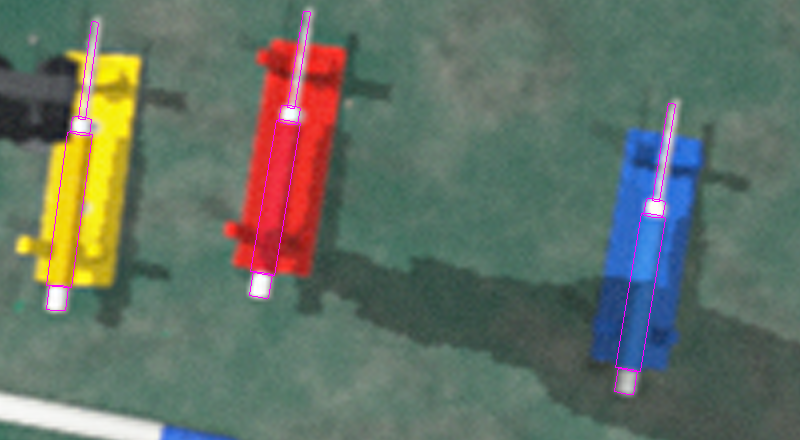

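Each driver lies on its ideal outline in both cameras: butts at the outline ends, shafts in the forks. The match is within about 1 px (roughly 1–2 mm). I'll let the arm settle for a moment, then hand in.

Emit:
move_arm([
  {"dp": [0, 0, 0], "delta_rot": [0, 0, 0], "jaw": 0.5},
  {"dp": [0, 0, 0], "delta_rot": [0, 0, 0], "jaw": 0.5},
  {"dp": [0, 0, 0], "delta_rot": [0, 0, 0], "jaw": 0.5},
])

```text
time: 16.83
tool_pos: [0.4774, 0.1835, 0.1564]
tool_rot: [-2.182, -2.257, 0.005]
contact_force: [0.4, 1.3, -0.6]
width: 0.0423
```

```bash
python3 - <<'E'
from h import *
s=ctrl.read_state(); print(s['time'],s['tool_pos'],s['contact_force'])
print(ctrl.job_done())
E
```

```text
16.8333 [0.47744854 0.18345482 0.15635928] [ 0.43959648  1.30237972 -0.607919  ]
the job is handed in; nothing more can be done
None
```

All three screwdrivers are in the rests of their own colours, handles towards the robot, and released. I handed the job in at 16.8 s, with the gripper about 155 mm above the bench and touching nothing.

- **Last check:** The ideal in-rest model, drawn over the top and scene pictures, matched each driver within about a pixel (1–2 mm). They look level, fully down and about centred.
- **Forces:** The largest force I read was about 6.6 N, while gripping a driver on the bench. I only read forces at the end of each move.
- **Disagreements:**
  - The wrist camera put things 1–3 mm away from where the fixed cameras did, so I used averages.
  - The automatic fits of drivers over or in a rest of the same colour were unreliable. I ignored them and judged those by eye and by the overlays.
  - The finger opening read about 9 mm on the 11–13 mm handles, but all three grips held.
- **Pens and tweezers:** I did not touch or move near them, but I did not measure their positions again at the end.

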